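Make up two coining-press changeover kits

ROBOT

A 6-joint arm with a two-finger parallel gripper is mounted at the origin on the work surface. World frame = base frame: x ahead of the robot, y to its left, z up, the work surface at z = 0. Lengths are in mm, angles in rad, forces in N, time in s.
With the tool pointing down it reaches from about 275 to 750 mm from the base axis. Payload 10.2 kg.
Tool frame: the origin (TCP) lies at the very end of the fingers, on their centre line; the grasp point (between the pads) lies 19 mm behind it; z points along the fingers, y is the direction in which the jaws open and shut (so a half turn about z gives the same grasp; the last joint's range is limited). The gripper opens to 85 mm and grips with 20 to 120 N. Pads are 22 mm wide; open, the fingers measure 114 mm over their backs; the gripper's body (76 mm by 85 mm) begins 54 mm behind the grasp point. The pads swing forward as they close: fully open they stand 13 mm farther back than shut.
Start: joints at [0.903, 0.313, 1.498, -0, 1.331, -0.223], TCP at [225.909, 473.916, 231.294] pointing down, gripper open.
Joint ranges: [-2.94, 2.94], [-0.97, 2.17], [0.19, 2.56], [-1.23, 4.37], [0.02, 3.11], [-2.88, 2.88]. Speed limits (rad/s): [2.39, 2.39, 3.01, 3.14, 3.14, 3.14].

INTERFACE

Orientations are given as a unit quaternion [w, x, y, z].
In Python, from rig import ctrl, eyes, order gives the robot as it stands.
- The arm moves only by the tool move_arm, never from a script. Its argument "deltas" is a list of rows, each a list of 6 numbers: the shift along the tool's x, y, z in cm, then the turn, a rotation vector about the tool's x, y, z in degrees. A call has exactly 10 rows; each row shifts and turns the commanded pose from where the row before left it, along the tool's axes as they then stand; what a row does not reach is not made up. A row lasts 1/10 s, in which the tool goes at most 50 mm and 8.59 degrees, less where a joint would pass 70% of its speed; a pose out of reach is approached as far as the arm can. A call is refused whole if a number of a shift passes 5 or a number of a turn 8.59, either way. A call with a gripper value outside its range is refused whole. "grip" is the finger opening in cm, from 0 to 8.54, set as the call begins (left out, the last holds). The fingers move at their own pace and stop on an object; "newtons" is the grip in N (left out, the last holds). Time passes only in rows, so rows that do not move let the fingers close, or fill a call up. It gives the time, the measured TCP pose, the force and the opening at its end, in the units of the state.
- ctrl.sense(): the state, without advancing time (a new reading comes with each control period).
- eyes.capture(name): name is "scene" or "side" or "wrist"; returns the picture (420x560x3 uint8, blue, green, red); there is no depth.
- eyes.camera_params(name): a dict with "K" (3x3 intrinsics, pixels), "camera_from_world" (4x4, takes a point from world to camera coordinates). Camera axes: x right, y down, z forward; pixel columns grow to the right and rows downward; lengths in mm; the calibration is good to about 2 mm. A picture is of the moment at which its call begins: read the wrist's pose just before it. camera_params takes no time and is no camera call; for the wrist camera it gives the pose at the moment of the call.
- order.finish_job(): hands the job in, once; it reports no verdict.
The state is a dict: "time_s": time; "joints": joint angles; "dq": joint speeds; "tau": joint torques, N m; "eef_pos": TCP position; "ee_rot": TCP orientation; "force": force on the tool from outside, world axes, zero at the start; "wrist_torque": the same for the moment, N m; "grip_width": opening from 0.0 (shut) to 1.0 (fully open).
Only numpy, scipy, OpenCV 4.12 (cv2) and the standard library are available. Lean on these libraries where they do the work, as an engineer would, in place of code of your own. Each camera call takes 0.05 s, during which the arm holds its last target.

TASK

Make up the two press kits: the blue tray gets the copper-coloured die, the brass guide bushing and the yellow-capped tube of blanks, and the green tray gets the bright steel die and the white-capped tube. In each tray a die stands in the pocket with the black floor patch, a bushing in the orange one and a tube in the white one, all upright on the pocket floor and let go. Leave the black die and the red-capped tube standing where they are.

Things in the scene. Friction and masses are not known exactly. Their poses are not given: they have to be found in the camera images.
- die_copper_c (a point): Copper-coloured coining die: solid cylinder 40 mm across and 48 mm tall with a 30 mm wide, 8 mm tall round face on top, 56 mm tall in all, 0.3 to 0.6 kg. Point: its centre, 28 mm above its foot. Loose, upright, z along its axis and any yaw; grip across its upper half, clear of tray rims. Goes in the blue tray.
- bushing_c (a point): Brass-coloured guide bushing: plain tube 48 mm across outside, 28 mm hole, 50 mm tall, 0.25 to 0.5 kg. Point: its centre, 25 mm above its foot. Loose, upright, z along its axis and any yaw; grip across its upper half, clear of tray rims. Goes in the blue tray.
- tube_yellow_c (a point): Coin tube, yellow cap, filled with brass-coloured blanks: clear tube 36 mm across with a 38 mm cap (the top 12 mm), 64 mm tall in all, 0.2 to 0.35 kg. Point: its centre, 32 mm above its foot. Loose, upright, z along its axis and any yaw; grip across its upper half, clear of tray rims. Goes in the blue tray.
- die_steel_c (a point): Bright steel coining die: solid cylinder 40 mm across and 48 mm tall with a 30 mm wide, 8 mm tall round face on top, 56 mm tall in all, 0.3 to 0.6 kg. Point: its centre, 28 mm above its foot. Loose, upright, z along its axis and any yaw; grip across its upper half, clear of tray rims. Goes in the green tray.
- tube_white_c (a point): Coin tube, white cap, filled with silvery blanks: clear tube 36 mm across with a 38 mm cap (the top 12 mm), 64 mm tall in all, 0.2 to 0.35 kg. Point: its centre, 32 mm above its foot. Loose, upright, z along its axis and any yaw; grip across its upper half, clear of tray rims. Goes in the green tray.
- die_black_c (a point): Black coining die: solid cylinder 40 mm across and 48 mm tall with a 30 mm wide, 8 mm tall round face on top, 56 mm tall in all, 0.3 to 0.6 kg. Point: its centre, 28 mm above its foot. Loose, upright, z along its axis and any yaw; grip across its upper half, clear of tray rims. Not wanted: stays where it stands.
- tube_red_c (a point): Coin tube, red cap, empty: clear tube 36 mm across with a 38 mm cap (the top 12 mm), 64 mm tall in all, 0.05 to 0.08 kg. Point: its centre, 32 mm above its foot. Loose, upright, z along its axis and any yaw; grip across its upper half, clear of tray rims. Not wanted: stays where it stands.
- tray_blue: Blue tray, fixed, 208 x 72 mm, turned either way; origin under its centre, on the bench, x along its length. 3 square pockets in a row, 64 mm inside, floor 3 mm above the bench, rims and dividers 4 mm thick, tops 10 mm above the bench. Pocket centres on y = 0: black patch on its floor (die) x = -68 mm, orange (bushing) x = 0, white (tube) x = +68 mm.
- tray_green: Green tray, fixed, 208 x 72 mm, turned either way; origin under its centre, on the bench, x along its length. 3 square pockets in a row, 64 mm inside, floor 3 mm above the bench, rims and dividers 4 mm thick, tops 10 mm above the bench. Pocket centres on y = 0: black patch on its floor (die) x = -68 mm, orange (bushing) x = 0, white (tube) x = +68 mm.
Not all that is in view belongs to the job. Leave any turquoise look-alike of the part that bears die_copper_c alone.

How it is judged:
By the outcome, as a careful person would: the job done as asked, in the order asked, and still so for the second after the job is handed in, with the robot touching nothing.
It also fails if it takes over 128 s, if anything falls off the work surface, if the arm or the gripper's body presses on something with over 40 N, if the wrist force passes 120 N, or if a joint passes its speed limit or range.

## Working session

There is one attempt and no reset: what is moved stays moved. The work goes in short steps, Python scripts to look and compute and a tool call to move; the robot and the scene stay as the last step left them, time stands still between calls to the robot, and variables do not carry over. Pictures are saved under pics/ and viewed, and the job is handed in when it is done.

Besides the shell and the picture viewer there is one more tool, called after "Call:" by a JSON object that holds its "op" and its "data", one argument or row to a line. move_arm: Moves the arm, as the interface text tells. Its arguments: {"type":"object","properties":{"deltas":{"type":"array"},"grip":{"type":"number"},"newtons":{"type":"number"}},"required":["deltas"]}

```bash
mkdir -p pics; ls
python3 - <<'E'
from rig import ctrl, eyes, order
import cv2,numpy as np
np.set_printoptions(suppress=True,precision=4)
s=ctrl.sense();print(s)
for n in ["scene","side","wrist"]:
    p=eyes.camera_params(n);print(n,p['K'],p['camera_from_world'])
    cv2.imwrite(f"pics/{n}0.png",eyes.capture(n))
E
```

```text
pics
{'time_s': 0.0, 'joints': array([ 0.9026,  0.3134,  1.4984, -0.    ,  1.331 , -0.2234]), 'dq': array([ 0.0006,  0.0005, -0.0004,  0.0003, -0.0001,  0.0011]), 'tau': array([ -0.0007, -41.2255, -25.9751,  -0.0001,   0.0041,   0.    ]), 'eef_pos': array([225.7383, 473.7059, 230.7333]), 'ee_rot': array([-0.0003,  0.2206,  0.9754, -0.0006]), 'force': array([0.2097, 0.1548, 0.3494]), 'wrist_torque': array([-0.0513, -0.0876, -0.0213]), 'grip_width': 1.0013707093986282}
scene [[522.9705   0.     285.7397]
 [  0.     522.9705 208.5392]
 [  0.       0.       1.    ]] [[   0.8625    0.5061    0.0054 -498.5222]
 [   0.3143   -0.5272   -0.7895 -117.7044]
 [  -0.3967    0.6826   -0.6137 1431.7223]
 [   0.        0.        0.        1.    ]]
side [[436.8257   0.     280.8337]
 [  0.     436.8257 207.6956]
 [  0.       0.       1.    ]] [[   0.9761   -0.2168    0.0171 -552.5557]
 [  -0.1491   -0.7242   -0.6733  118.6512]
 [   0.1584    0.6547   -0.7391  772.3458]
 [   0.        0.        0.        1.    ]]
wrist [[298.7062   0.     280.7967]
 [  0.     298.7062 211.017 ]
 [  0.       0.       1.    ]] [[   0.4303    0.9027   -0.0021 -526.1231]
 [   0.8669   -0.4126    0.2799  -35.9453]
 [   0.2518   -0.1223   -0.96    378.8274]
 [   0.        0.        0.        1.    ]]
```

View pics/scene0.png

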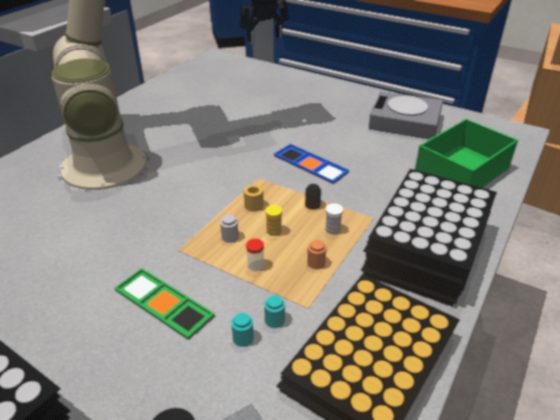

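View pics/side0.png

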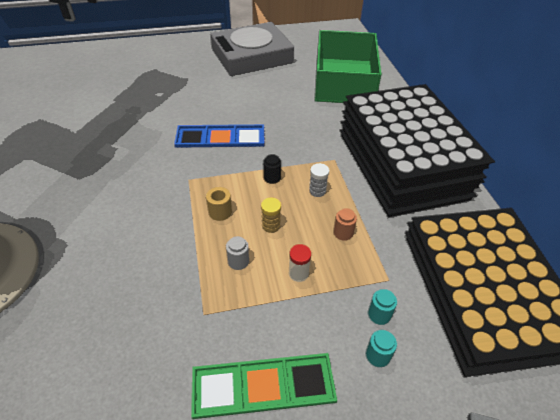

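View pics/wrist0.png

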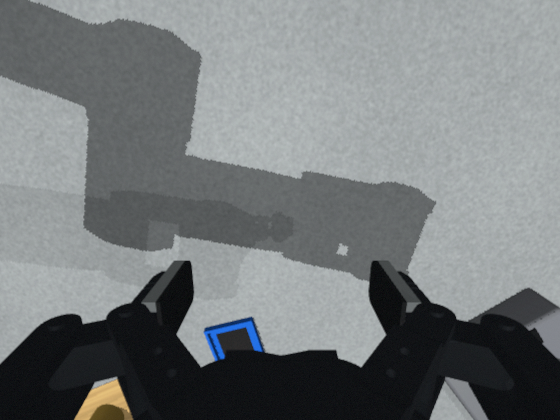

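The side view shows the wanted parts on a wooden board: copper die (345,222), bushing (219,203), yellow tube (271,215), steel die (237,252) and white tube (319,180). The black die is at (272,168) and the red tube at (300,262). The turquoise dies (382,306) and (381,348) are decoys. The blue tray is at (220,136) and the green tray at (264,386). I'll enlarge both views.

Run:
```python
import cv2
a=cv2.imread('pics/side0.png')[110:420,165:405]; cv2.imwrite('pics/sidec.png',cv2.resize(a[40:180,10:230],None,fx=3.6,fy=3.6,interpolation=cv2.INTER_CUBIC))
a=cv2.imread('pics/scene0.png')[140:340,110:380]; cv2.imwrite('pics/scenec.png',cv2.resize(a[35:140,65:250],None,fx=4.3,fy=4.3,interpolation=cv2.INTER_CUBIC))
```

```text
(no output)
```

View pics/sidec.png

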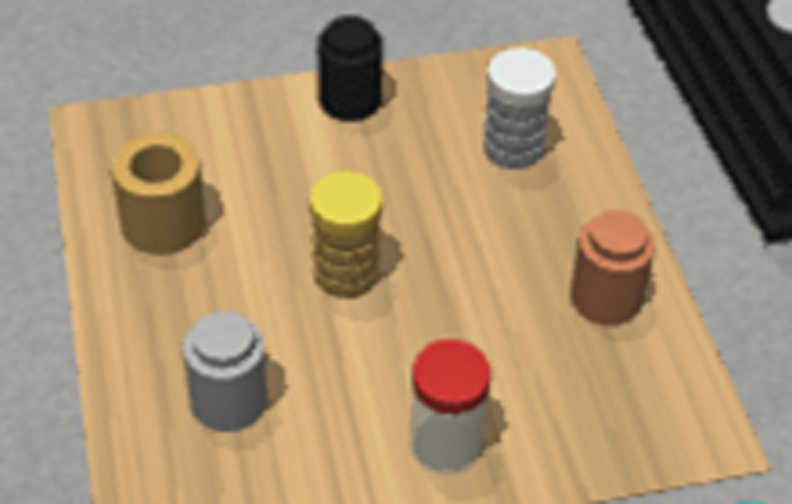

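View pics/scenec.png

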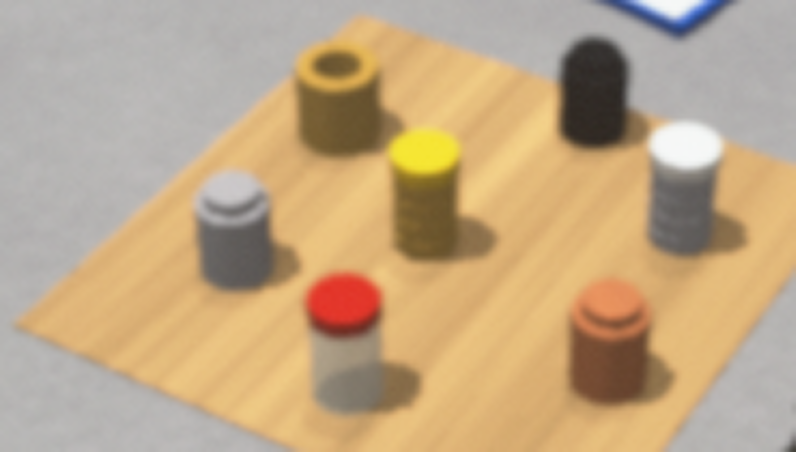

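```bash
cat > h.py <<'E'
import numpy as np, cv2, json
np.set_printoptions(suppress=True,precision=2)
from rig import ctrl, eyes, order
P={n:eyes.camera_params(n) for n in ("scene","side")}
def ray(p,uv):
    T=p['camera_from_world'];d=T[:3,:3].T@np.linalg.solve(p['K'],[uv[0],uv[1],1.]);return -T[:3,:3].T@T[:3,3],d/np.linalg.norm(d)
def plane(p,uv,z):
    c,d=ray(p,uv);return c+d*(z-c[2])/d[2]
def tri(pairs):
    A=0;b=0
    for p,uv in pairs:
        c,d=ray(p,uv);M=np.eye(3)-np.outer(d,d);A=A+M;b=b+M@c
    return np.linalg.solve(A,b)
def proj(p,X):
    T=p['camera_from_world'];x=p['K']@(T[:3,:3]@np.asarray(X,float)+T[:3,3]);return x[:2]/x[2]
E
python3 - <<'E'
from h import *
sd=dict(bush=(157,164),white=(521,72),yellow=(346,198),copper=(618,233),steel=(224,338),red=(452,368),black=(349,32))
sc=dict(bush=(338,66),white=(686,146),yellow=(425,151),copper=(611,301),steel=(232,190),red=(344,300),black=(596,52))
H=dict(bush=50,white=64,yellow=64,red=64,copper=56,steel=56,black=56)
for k in sd:
    a=np.array(sd[k])/3.6+[175,150]-.36; b=np.array(sc[k])/4.3+175-.38
    print(k,tri([(P['side'],a),(P['scene'],b)]),plane(P['side'],a,H[k]),plane(P['scene'],b,H[k]))
a=(np.array([[52,108],[577,38],[768,468]]))/3.6+[175,150]
b=(np.array([[362,16],[18,325]]))/4.3+175
print('board',[plane(P['side'],x,0)[:2] for x in a],[plane(P['scene'],x,0)[:2] for x in b])
for n in ('side','scene'):
    im=cv2.imread(f'pics/{n}0.png');hsv=cv2.cvtColor(im,cv2.COLOR_BGR2HSV)
    # trays: blue/green rim outline
    for nm,lo,hi,roi in (('blue',(105,180,60),(125,255,255),(165,115,275,155) if n=='side' else (265,135,360,190)),('green',(50,150,40),(75,255,255),(180,340,345,420) if n=='side' else (105,260,220,340))):
        x0,y0,x1,y1=roi;m=np.zeros(im.shape[:2],np.uint8);m[y0:y1,x0:x1]=cv2.inRange(hsv,lo,hi)[y0:y1,x0:x1]
        pts=cv2.findNonZero(m)
        W=np.array([plane(P[n],q[0],8)[:2] for q in pts],np.float32)
        r=cv2.minAreaRect(W);print(n,nm,r)
        h=hsv[y0:y1,x0:x1]
        for c,mm in (('or',cv2.inRange(h,(5,150,120),(20,255,255))),('wh',cv2.inRange(h,(0,0,215),(180,40,255))),('bk',cv2.inRange(h,(0,0,0),(180,255,55)))):
            N,l,st,ce=cv2.connectedComponentsWithStats(mm)
            i=1+np.argmax(st[1:,4]);u=ce[i]+[x0,y0];print(' ',c,st[i,4],u,plane(P[n],u,3))
E
```

```text
bush [453.91  56.41  50.71] [453.96  57.29  50.  ] [453.41  57.02  50.  ]
white [660.79  74.09  64.15] [660.76  73.96  64.  ] [660.65  74.58  64.  ]
yellow [545.71  -0.44  64.71] [545.76  -0.17  64.  ] [545.14   0.75  64.  ]
copper [679.45 -44.92  55.59] [679.34 -45.11  56.  ] [679.67 -45.49  56.  ]
steel [471.19 -70.31  55.88] [471.05 -71.16  56.  ] [471.12 -69.6   56.  ]
red [ 572.36 -117.71   63.98] [ 572.62 -116.76   64.  ] [ 572.52 -118.8    64.  ]
black [575.31 134.78  56.34] [575.33 134.84  56.  ] [575.02 135.55  56.  ]
board [array([400.39, 164.  ]), array([728.96, 161.89]), array([ 726.35, -163.97])] [array([399.69, 164.88]), array([ 398.91, -162.73])]
side blue ((483.03814697265625, 293.9224853515625), (75.18617248535156, 204.474609375), 79.713623046875)
  or 202 [220.13 136.03] [483.85 297.41   3.  ]
  wh 233 [248.7 135.6] [550.82 285.7    3.  ]
  bk 175 [191.25 136.52] [416.51 308.96   3.  ]
side green ((472.841064453125, -300.7223205566406), (71.08312225341797, 204.2706298828125), 84.19218444824219)
  or 956 [262.86 384.98] [ 472.13 -299.69    3.  ]
  wh 969 [216.87 389.9 ] [ 404.66 -292.46    3.  ]
  bk 837 [308.29 380.32] [ 539.94 -307.26    3.  ]
scene blue ((484.9759216308594, 293.9233703613281), (60.70618438720703, 196.8723907470703), 79.76274871826172)
  or 103 [310.06 162.93] [481.11 297.63   3.  ]
  wh 158 [330.01 172.1 ] [548.69 285.3    3.  ]
  bk 33 [312.85 187.82] [543.21 197.48   3.  ]
scene green ((472.96478271484375, -300.4845886230469), (68.32730102539062, 201.85743713378906), 83.96186828613281)
  or 398 [163.08 301.96] [ 470.96 -299.07    3.  ]
  wh 369 [140.11 286.91] [ 403.44 -291.66    3.  ]Traceback (most recent call last):
  File "<stdin>", line 22, in <module>
    return _wrapfunc(a, 'argmax', axis=axis, out=out, **kwds)
    return bound(*args, **kwds)
ValueError: attempt to get argmax of an empty sequence
```

Triangulated heights match the stated sizes to within 1 mm, so the board is flush. The copper die is the brown-orange part at side (345,222), not a turquoise one. I'll turn the tool to the world axes and go to it.

Call:
{"op": "move_arm", "data": {
  "deltas": [
    [0, 0, 0, 0, 0, -6.4],
    [0, 0, 0, 0, 0, -6.4],
    [0, 0, 0, 0, 0, -6.4],
    [0, 0, 0, 0, 0, -6.3],
    [-1.4, -1.6, 0, 0, 0, 0],
    [-2.8, -3.2, 0, 0, 0, 0],
    [-2.8, -3.2, 0, 0, 0, 0],
    [-2.8, -3.2, 0, 0, 0, 0],
    [-2.8, -3.2, 0, 0, 0, 0],
    [-2.8, -3.2, 0, 0, 0, 0]
  ],
  "grip": 8.5,
  "newtons": 60
}}

```text
time_s: 1.15
eef_pos: [380.7, 296.5, 231.2]
ee_rot: [-0.0, -0.0, 1.0, -0.0]
force: [0.5, 0.6, 0.5]
grip_width: 0.992
```

Call:
{"op": "move_arm", "data": {
  "deltas": [
    [-2.8, -3.2, 0, 0, 0, 0],
    [-2.8, -3.2, 0, 0, 0, 0],
    [-2.8, -3.2, 0, 0, 0, 0],
    [-2.8, -3.2, 1, 0, 0, 0],
    [-2.8, -3.2, 1, 0, 0, 0],
    [-2.8, -3.2, 1, 0, 0, 0],
    [-2.8, -3.2, 1, 0, 0, 0],
    [-2.8, -3.2, 1, 0, 0, 0],
    [-2.8, -3.2, 1, 0, 0, 0],
    [-1.4, -1.6, 0, 0, 0, 0]
  ]
}}

```text
time_s: 2.15
eef_pos: [646.7, -8.7, 168.9]
ee_rot: [-0.002, 0.001, 1.0, 0.0]
force: [-1.1, 0.3, 0.5]
grip_width: 0.994
```

Run:
```python
from h import *
s=ctrl.sense();print(s['eef_pos'],s['ee_rot'],s['joints'])
p=eyes.camera_params('wrist');im=eyes.capture('wrist')
for X in [(679.4,-45,56),(679.4,-45,0),(660.8,74,64),(545.7,0,64)]:
    q=proj(p,X);print(q);cv2.drawMarker(im,tuple(int(v) for v in q),(255,0,255),0,14)
cv2.imwrite('pics/w1.png',im);print(ctrl.sense()['eef_pos'])
```

```text
[646.74  -8.73 168.87] [-0.  0.  1.  0.] [-0.19  0.63  1.17 -0.    1.34 -1.76]
[239.38 241.95]
[246.23 222.72]
[373.73 225.3 ]
[289.69  83.01]
[647.88 -10.31 169.41]
```

View pics/w1.png

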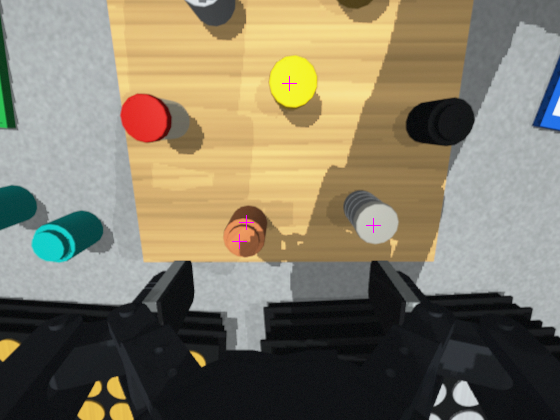

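The wrist view shows the copper die at (245,237), next to the white cap (376,223), yellow cap (293,82) and red cap (145,118). The predicted points sit about 3 px to the left, probably because the arm was still settling. I'll shoot again settled while moving closer.

Call:
{"op": "move_arm", "data": {
  "deltas": [
    [-1.0, -1.0, 0, 0, 0, 0],
    [-1.0, -1.2, 0, 0, 0, 0],
    [-0.8, -1.0, 0, 0, 0, 0],
    [-0.3, -0.3, 0, 0, 0, 0],
    [0, 0, 0, 0, 0, 0],
    [0, 0, 0, 0, 0, 0],
    [0, 0, 0, 0, 0, 0],
    [0, 0, 0, 0, 0, 0],
    [0, 0, 0, 0, 0, 0],
    [0, 0, 0, 0, 0, 0]
  ]
}}

```text
time_s: 3.2
eef_pos: [677.0, -40.8, 171.4]
ee_rot: [0.0, -0.0, 1.0, -0.0]
force: [0.0, 0.4, -0.6]
grip_width: 0.995
```

Run:
```python
from h import *
p=eyes.camera_params('wrist');s=ctrl.sense();print(s['eef_pos'],s['ee_rot']);im=eyes.capture('wrist')
X=[(679.4,-45,56),(660.8,74,64),(545.7,0,64),(572.4,-117.7,64)]
Q=[proj(p,x) for x in X];print(Q)
hsv=cv2.cvtColor(im,cv2.COLOR_BGR2HSV)
for nm,lo,hi,z in (('yel',(24,150,120),(36,255,255),64),('red',(0,200,100),(4,255,255),64)):
    m=cv2.inRange(hsv[:260],lo,hi);N,l,st,ce=cv2.connectedComponentsWithStats(m);i=1+np.argmax(st[1:,4]);print(nm,st[i],ce[i],plane(p,ce[i],z))
for q in Q: cv2.drawMarker(im,tuple(int(v) for v in q),(255,0,255),0,14)
cv2.imwrite('pics/w2.png',im);cv2.imwrite('pics/w2c.png',cv2.resize(im[100:300,180:420],None,fx=3,fy=3))
```

```text
[677.   -40.81 171.37] [ 0. -0.  1. -0.]
[array([274.25, 208.96]), array([413.66, 190.6 ]), array([333.46,  39.05]), array([178.72,  77.94])]
yel [ 311    9   51   57 2195] [336.59  37.07] [544.39   2.26  64.  ]
red [159  51  48  51 412] [177.17  79.1 ] [ 573.22 -118.97   64.  ]
```

View pics/w2c.png

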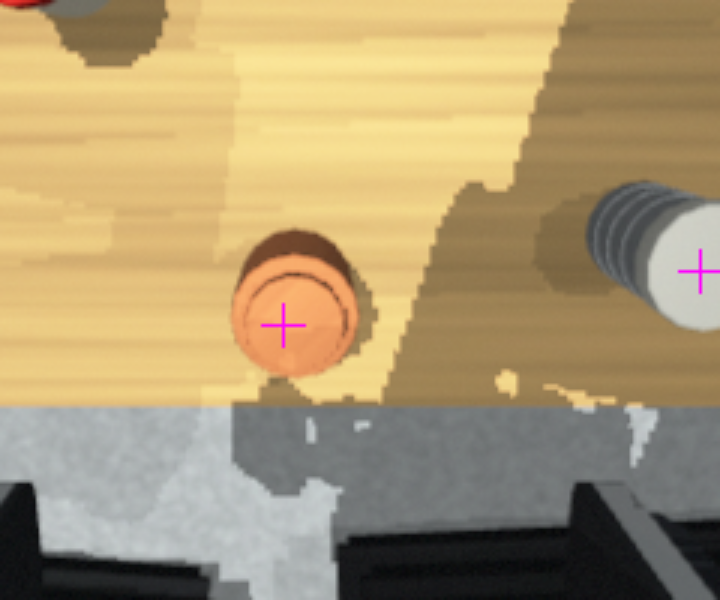

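The copper die's top face is centred at crop pixel (294,324), about 3 mm toward +y of the two-camera estimate. The jaws will absorb that. I'll go down and grip.

Call:
{"op": "move_arm", "data": {
  "deltas": [
    [-0.1, -0.1, 1.0, 0, 0, 0],
    [-0.1, -0.2, 2.0, 0, 0, 0],
    [0, 0, 2.5, 0, 0, 0],
    [0, 0, 2.5, 0, 0, 0],
    [0, 0, 2.5, 0, 0, 0],
    [0, 0, 2.0, 0, 0, 0],
    [0, 0, 1.5, 0, 0, 0],
    [0, 0, 1.0, 0, 0, 0],
    [0, 0, 0.4, 0, 0, 0],
    [0, 0, 0, 0, 0, 0]
  ]
}}

```text
time_s: 4.25
eef_pos: [679.1, -44.0, 17.3]
ee_rot: [0.0, -0.0, 1.0, -0.0]
force: [0.0, 0.3, 0.3]
grip_width: 0.996
```

Call:
{"op": "move_arm", "data": {
  "deltas": [
    [0, 0, 0, 0, 0, 0],
    [0, 0, 0, 0, 0, 0],
    [0, 0, 0, 0, 0, 0],
    [0, 0, 0, 0, 0, 0],
    [0, 0, 0, 0, 0, 0],
    [0, 0, 0, 0, 0, 0],
    [0, 0, 0, 0, 0, 0],
    [0, 0, 0, 0, 0, 0],
    [0, 0, 0, 0, 0, 0],
    [0, 0, 0, 0, 0, 0]
  ],
  "grip": 2.5,
  "newtons": 60
}}

```text
time_s: 5.25
eef_pos: [679.5, -44.0, 18.2]
ee_rot: [0.001, -0.0, 1.0, -0.0]
force: [-0.6, 0.9, 5.4]
grip_width: 0.448
```

Run:
```python
from h import *
im=eyes.capture('side');cv2.imwrite('pics/s1.png',cv2.resize(im[130:330,180:420],None,fx=3,fy=3))
print(ctrl.sense())
```

```text
{'time_s': 5.3, 'joints': array([-0.24,  0.86,  1.18,  0.  ,  1.1 , -1.81]), 'dq': array([-0.,  0.,  0., -0., -0., -0.]), 'tau': array([ -0.52, -57.09, -21.77,  -0.14,  -0.25,  -0.01]), 'eef_pos': array([679.46, -43.97,  18.16]), 'ee_rot': array([ 0., -0.,  1., -0.]), 'force': array([-0.3 ,  1.39,  5.18]), 'wrist_torque': array([ 0.17,  0.22, -0.01]), 'grip_width': 0.449360407044274}
```

View pics/s1.png

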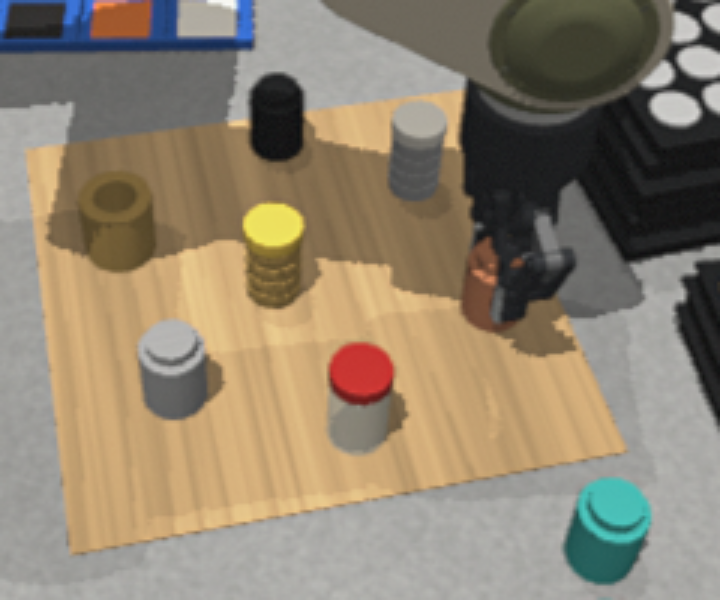

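Call:
{"op": "move_arm", "data": {
  "deltas": [
    [0, 0, -1.0, 0, 0, 0],
    [0, 0, -2.0, 0, 0, 0],
    [0, 0, -2.5, 0, 0, 0],
    [0, 0, -2.5, 0, 0, 0],
    [0, 0, -2.0, 0, 0, 0],
    [0.6, 0.8, 0, 0, 0, 0],
    [1.2, 1.6, 0, 0, 0, 0],
    [1.8, 2.4, 0, 0, 0, 0],
    [1.8, 2.4, 0, 0, 0, 0],
    [1.8, 2.4, 0, 0, 0, 0]
  ]
}}

```text
time_s: 6.3
eef_pos: [604.8, 53.4, 115.5]
ee_rot: [-0.002, -0.0, 1.0, 0.0]
force: [1.0, 0.7, -4.1]
grip_width: 0.448
```

Call:
{"op": "move_arm", "data": {
  "deltas": [
    [1.9, 2.6, 0, 0, 0, 0],
    [1.9, 2.6, 0, 0, 0, 0],
    [1.9, 2.6, 0, 0, 0, 0],
    [1.9, 2.6, 0, 0, 0, 0],
    [1.9, 2.6, 0, 0, 0, 0],
    [1.9, 2.6, 0, 0, 0, 0],
    [1.9, 2.6, 0, 0, 0, 0],
    [1.9, 2.6, 0, 0, 0, 0],
    [1.9, 2.4, 0, 0, 0, 0],
    [1.2, 1.6, 0, 0, 0, 0]
  ]
}}

```text
time_s: 7.3
eef_pos: [421.0, 301.1, 115.9]
ee_rot: [-0.002, -0.001, 1.0, -0.0]
force: [0.6, 0.5, -4.1]
grip_width: 0.454
```

Call:
{"op": "move_arm", "data": {
  "deltas": [
    [0.6, 0.8, 0, 0, 0, 0],
    [0.2, 0.2, 0, 0, 0, 0],
    [0, 0, 0, 0, 0, 0],
    [0, 0, 0.5, 0, 0, 0],
    [0, 0, 1.0, 0, 0, 0],
    [0, 0, 1.0, 0, 0, 0],
    [0, 0, 1.0, 0, 0, 0],
    [0, 0, 0.5, 0, 0, 0],
    [0, 0, 0, 0, 0, 0],
    [0, 0, 0, 0, 0, 0]
  ]
}}

```text
time_s: 8.3
eef_pos: [416.1, 310.0, 77.4]
ee_rot: [0.0, -0.0, 1.0, 0.0]
force: [-1.2, -0.3, -4.3]
grip_width: 0.451
```

Run:
```python
from h import *
s=ctrl.sense();print(s['eef_pos'],s['force'],s['grip_width']*85.4)
im=eyes.capture('side');cv2.imwrite('pics/s2.png',cv2.resize(im[60:260,140:380],None,fx=3,fy=3))
```

```text
[416.11 310.03  77.4 ] [-1.24 -0.35 -4.32] 38.55645002470008
```

View pics/s2.png

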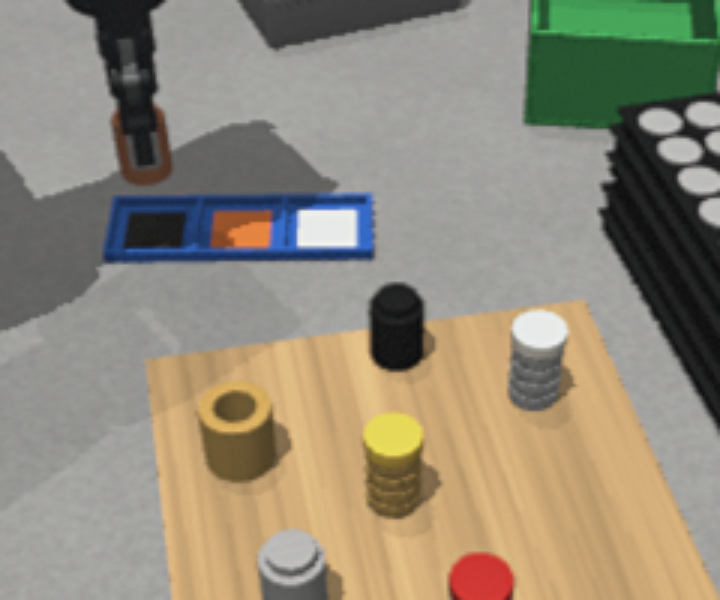

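The die is held, and hangs upright over the black-patch pocket at (155,230) in the crop. Its foot should meet the floor at TCP z of about 21, so I'll lower 56 mm and release.

Call:
{"op": "move_arm", "data": {
  "deltas": [
    [0, 0, 0.5, 0, 0, 0],
    [0, 0, 1.0, 0, 0, 0],
    [0, 0, 1.0, 0, 0, 0],
    [0, 0, 1.0, 0, 0, 0],
    [0, 0, 0.9, 0, 0, 0],
    [0, 0, 0.6, 0, 0, 0],
    [0, 0, 0.4, 0, 0, 0],
    [0, 0, 0.2, 0, 0, 0],
    [0, 0, 0, 0, 0, 0],
    [0, 0, 0, 0, 0, 0]
  ]
}}

```text
time_s: 9.35
eef_pos: [416.2, 310.0, 21.5]
ee_rot: [0.0, -0.0, 1.0, 0.0]
force: [0.0, 0.4, -4.9]
grip_width: 0.449
```

Call:
{"op": "move_arm", "data": {
  "deltas": [
    [0, 0, 0, 0, 0, 0],
    [0, 0, 0, 0, 0, 0],
    [0, 0, 0, 0, 0, 0],
    [0, 0, 0, 0, 0, 0],
    [0, 0, 0, 0, 0, 0],
    [0, 0, -0.5, 0, 0, 0],
    [0, 0, -1.5, 0, 0, 0],
    [0, 0, -2.5, 0, 0, 0],
    [0, 0, -3.0, 0, 0, 0],
    [0, 0, -2.5, 0, 0, 0]
  ],
  "grip": 8.5
}}

```text
time_s: 10.35
eef_pos: [416.1, 310.0, 123.2]
ee_rot: [0.0, -0.0, 1.0, 0.0]
force: [-0.4, 0.6, 0.7]
grip_width: 0.993
```

Run:
```python
from h import *
s=ctrl.sense();print(s['eef_pos'],s['force'],s['grip_width']*85.4)
im=eyes.capture('side');cv2.imwrite('pics/s3.png',cv2.resize(im[60:260,140:380],None,fx=3,fy=3))
```

```text
[416.07 310.02 123.16] [-0.44  0.64  0.68] 84.75970829876216
```

View pics/s3.png

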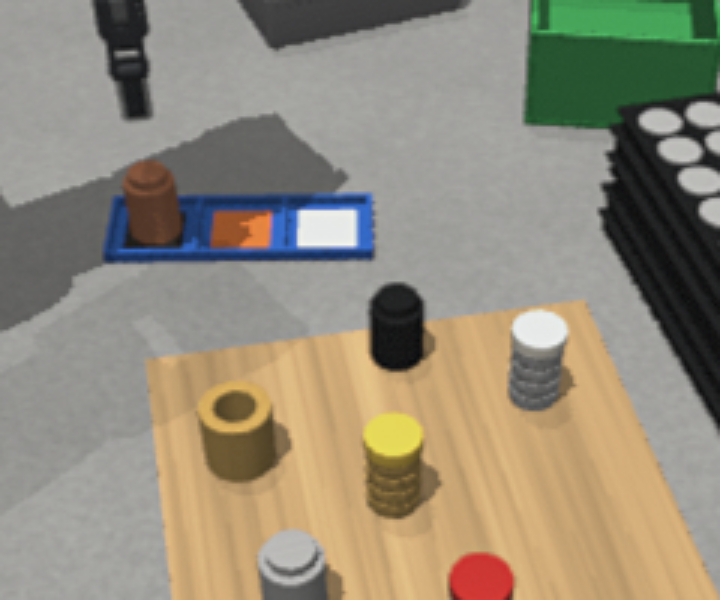

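The copper die stands upright in the black-patch pocket at crop (152,205). Next is the bushing, which is the only hollow brass part.

Call:
{"op": "move_arm", "data": {
  "deltas": [
    [-0.2, -1.3, 0, 0, 0, 0],
    [-0.4, -2.6, 0, 0, 0, 0],
    [-0.5, -3.3, 0, 0, 0, 0],
    [-0.5, -3.3, 0, 0, 0, 0],
    [-0.5, -3.3, 0, 0, 0, 0],
    [-0.5, -3.3, 0, 0, 0, 0],
    [-0.5, -3.3, 0, 0, 0, 0],
    [-0.4, -2.6, 0, 0, 0, 0],
    [-0.2, -1.6, 0, 0, 0, 0],
    [-0.1, -0.7, 0, 0, 0, 0]
  ]
}}

```text
time_s: 11.4
eef_pos: [453.5, 55.2, 120.5]
ee_rot: [-0.001, 0.001, 1.0, -0.0]
force: [0.4, 0.5, 0.8]
grip_width: 0.995
```

Call:
{"op": "move_arm", "data": {
  "deltas": [
    [0, 0, 0, 0, 0, 0],
    [0, 0, 1.0, 0, 0, 0],
    [0, 0, 1.8, 0, 0, 0],
    [0, 0, 2.0, 0, 0, 0],
    [0, 0, 2.0, 0, 0, 0],
    [0, 0, 1.8, 0, 0, 0],
    [0, 0, 1.2, 0, 0, 0],
    [0, 0, 0.8, 0, 0, 0],
    [0, 0, 0, 0, 0, 0],
    [0, 0, 0, 0, 0, 0]
  ]
}}

```text
time_s: 12.4
eef_pos: [454.3, 57.1, 15.6]
ee_rot: [0.0, -0.0, 1.0, -0.0]
force: [0.9, 0.2, 0.6]
grip_width: 0.993
```

Call:
{"op": "move_arm", "data": {
  "deltas": [
    [0, 0, 0, 0, 0, 0],
    [0, 0, 0, 0, 0, 0],
    [0, 0, 0, 0, 0, 0],
    [0, 0, 0, 0, 0, 0],
    [0, 0, 0, 0, 0, 0],
    [0, 0, 0, 0, 0, 0],
    [0, 0, 0, 0, 0, 0],
    [0, 0, 0, 0, 0, 0],
    [0, 0, 0, 0, 0, 0],
    [0, 0, 0, 0, 0, 0]
  ],
  "grip": 3.5
}}

```text
time_s: 13.4
eef_pos: [454.4, 56.9, 16.1]
ee_rot: [0.001, -0.0, 1.0, -0.0]
force: [-1.9, 0.6, 7.8]
grip_width: 0.549
```

The bushing is gripped at 47 mm opening.

Call:
{"op": "move_arm", "data": {
  "deltas": [
    [0, 0, -1.0, 0, 0, 0],
    [0, 0, -2.0, 0, 0, 0],
    [0, 0, -2.5, 0, 0, 0],
    [0, 0, -2.5, 0, 0, 0],
    [0, 0, -2.0, 0, 0, 0],
    [-0.1, 0.8, 0, 0, 0, 0],
    [-0.2, 1.6, 0, 0, 0, 0],
    [-0.3, 2.4, 0, 0, 0, 0],
    [-0.3, 2.6, 0, 0, 0, 0],
    [-0.3, 2.6, 0, 0, 0, 0]
  ]
}}

```text
time_s: 14.4
eef_pos: [465.3, 158.4, 114.1]
ee_rot: [-0.001, -0.0, 1.0, -0.0]
force: [1.0, -0.3, -3.8]
grip_width: 0.548
```

Call:
{"op": "move_arm", "data": {
  "deltas": [
    [-0.3, 2.6, 0, 0, 0, 0],
    [-0.3, 2.6, 0, 0, 0, 0],
    [-0.3, 2.6, 0, 0, 0, 0],
    [-0.3, 2.5, 0, 0, 0, 0],
    [-0.2, 2.0, 0, 0, 0, 0],
    [-0.1, 1.2, 0, 0, 0, 0],
    [-0.1, 0.6, 0, 0, 0, 0],
    [0, 0, 0.6, 0, 0, 0],
    [0, 0, 1.2, 0, 0, 0],
    [0, 0, 1.6, 0, 0, 0]
  ]
}}

```text
time_s: 15.4
eef_pos: [482.0, 297.2, 80.4]
ee_rot: [0.0, 0.0, 1.0, -0.0]
force: [0.1, -0.6, -3.6]
grip_width: 0.546
```

Run:
```python
from h import *
im=eyes.capture('side');cv2.imwrite('pics/s4.png',cv2.resize(im[60:260,140:380],None,fx=3,fy=3))
s=ctrl.sense();print(s['eef_pos'],s['force'],s['grip_width']*85.4)
```

```text
[480.52 296.58  77.34] [-2.61 -1.71 -6.86] 46.68539326657217
```

View pics/s4.png

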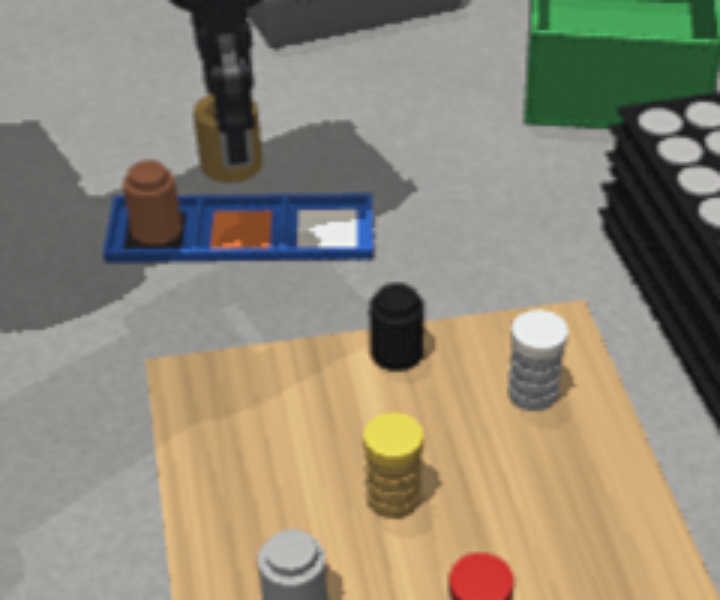

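Call:
{"op": "move_arm", "data": {
  "deltas": [
    [0, 0, 0.8, 0, 0, 0],
    [0, 0, 0.8, 0, 0, 0],
    [0, 0, 0.8, 0, 0, 0],
    [0, 0, 0.8, 0, 0, 0],
    [0, 0, 0.5, 0, 0, 0],
    [0, 0, 0.3, 0, 0, 0],
    [0, 0, 0, 0, 0, 0],
    [0, 0, 0, 0, 0, 0],
    [0, 0, 0, 0, 0, 0],
    [0, 0, 0, 0, 0, 0]
  ]
}}

```text
time_s: 16.45
eef_pos: [482.1, 298.0, 41.6]
ee_rot: [0.0, -0.0, 1.0, 0.0]
force: [-0.9, 0.3, -3.7]
grip_width: 0.546
```

Call:
{"op": "move_arm", "data": {
  "deltas": [
    [0, 0, 0.5, 0, 0, 0],
    [0, 0, 0.6, 0, 0, 0],
    [0, 0, 0.5, 0, 0, 0],
    [0, 0, 0.3, 0, 0, 0],
    [0, 0, 0.2, 0, 0, 0],
    [0, 0, 0.1, 0, 0, 0],
    [0, 0, 0, 0, 0, 0],
    [0, 0, 0, 0, 0, 0],
    [0, 0, 0, 0, 0, 0],
    [0, 0, 0, 0, 0, 0]
  ]
}}

```text
time_s: 17.45
eef_pos: [482.0, 298.0, 19.3]
ee_rot: [0.0, -0.0, 1.0, 0.0]
force: [0.2, -0.1, -3.3]
grip_width: 0.548
```

Call:
{"op": "move_arm", "data": {
  "deltas": [
    [0, 0, 0, 0, 0, 0],
    [0, 0, 0, 0, 0, 0],
    [0, 0, 0, 0, 0, 0],
    [0, 0, 0, 0, 0, 0],
    [0, 0, 0, 0, 0, 0],
    [0, 0, -0.5, 0, 0, 0],
    [0, 0, -1.5, 0, 0, 0],
    [0, 0, -2.5, 0, 0, 0],
    [0, 0, -3.0, 0, 0, 0],
    [0, 0, -2.5, 0, 0, 0]
  ],
  "grip": 8.5
}}

```text
time_s: 18.45
eef_pos: [482.1, 298.1, 121.2]
ee_rot: [0.001, -0.0, 1.0, 0.0]
force: [0.2, -0.0, 1.0]
grip_width: 0.995
```

Run:
```python
from h import *
im=eyes.capture('side');cv2.imwrite('pics/s5.png',cv2.resize(im[60:260,140:380],None,fx=3,fy=3))
s=ctrl.sense();print(s['eef_pos'],s['force'],s['grip_width']*85.4)
```

```text
[483.73 298.75 125.2 ] [0.9  0.71 5.38] 84.86787172468303
```

View pics/s5.png

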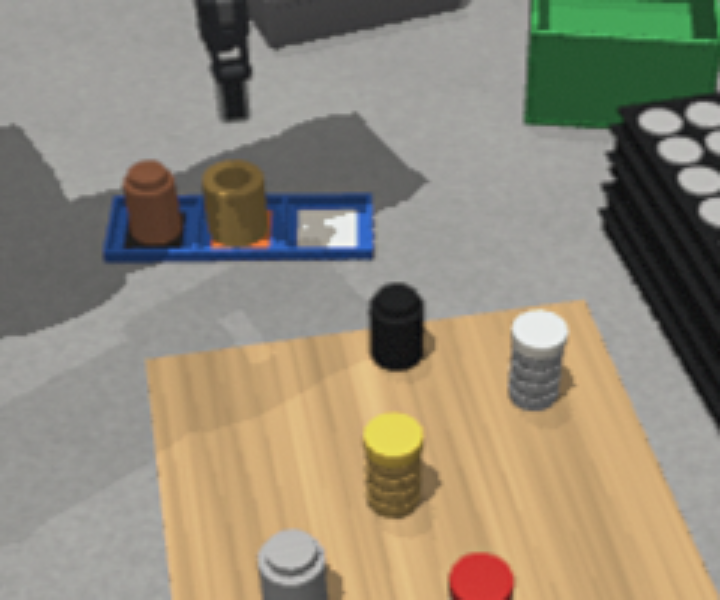

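The bushing stands in the orange pocket at crop (236,205). Next is the yellow-capped tube.

Call:
{"op": "move_arm", "data": {
  "deltas": [
    [-0.3, -1.5, 0, 0, 0, 0],
    [-0.6, -3.0, 0, 0, 0, 0],
    [-0.9, -4.0, 0, 0, 0, 0],
    [-0.9, -4.0, 0, 0, 0, 0],
    [-0.9, -4.0, 0, 0, 0, 0],
    [-0.8, -4.0, 0, 0, 0, 0],
    [-0.8, -3.8, 0, 0, 0, 0],
    [-0.6, -2.9, 0, 0, 0, 0],
    [-0.4, -1.8, 0, 0, 0, 0],
    [-0.2, -0.8, 0, 0, 0, 0]
  ]
}}

```text
time_s: 19.5
eef_pos: [545.6, -2.2, 118.4]
ee_rot: [-0.001, 0.001, 1.0, 0.0]
force: [0.4, 0.1, 0.4]
grip_width: 0.996
```

Call:
{"op": "move_arm", "data": {
  "deltas": [
    [0, 0, 0, 0, 0, 0],
    [0, 0, 1.0, 0, 0, 0],
    [0, 0, 1.8, 0, 0, 0],
    [0, 0, 2.0, 0, 0, 0],
    [0, 0, 2.0, 0, 0, 0],
    [0, 0, 1.8, 0, 0, 0],
    [0, 0, 1.1, 0, 0, 0],
    [0, 0, 0.5, 0, 0, 0],
    [0, 0, 0, 0, 0, 0],
    [0, 0, 0, 0, 0, 0]
  ]
}}

```text
time_s: 20.5
eef_pos: [546.4, 0.1, 17.9]
ee_rot: [0.001, -0.0, 1.0, -0.0]
force: [0.3, -0.3, 0.2]
grip_width: 0.998
```

Call:
{"op": "move_arm", "data": {
  "deltas": [
    [0, 0, 0, 0, 0, 0],
    [0, 0, 0, 0, 0, 0],
    [0, 0, 0, 0, 0, 0],
    [0, 0, 0, 0, 0, 0],
    [0, 0, 0, 0, 0, 0],
    [0, 0, 0, 0, 0, 0],
    [0, 0, 0, 0, 0, 0],
    [0, 0, 0, 0, 0, 0],
    [0, 0, 0, 0, 0, 0],
    [0, 0, 0, 0, 0, 0]
  ],
  "grip": 2.5
}}

```text
time_s: 21.5
eef_pos: [546.2, 0.2, 17.6]
ee_rot: [0.0, -0.0, 1.0, 0.0]
force: [-1.6, 3.2, 6.3]
grip_width: 0.415
```

Call:
{"op": "move_arm", "data": {
  "deltas": [
    [0, 0, -1.0, 0, 0, 0],
    [0, 0, -2.0, 0, 0, 0],
    [0, 0, -2.5, 0, 0, 0],
    [0, 0, -2.5, 0, 0, 0],
    [0, 0, -2.0, 0, 0, 0],
    [-0.1, 0.8, 0, 0, 0, 0],
    [-0.1, 1.6, 0, 0, 0, 0],
    [-0.1, 2.4, 0, 0, 0, 0],
    [-0.1, 2.6, 0, 0, 0, 0],
    [0, 2.6, 0, 0, 0, 0]
  ]
}}

```text
time_s: 22.5
eef_pos: [549.0, 102.1, 115.5]
ee_rot: [-0.002, -0.0, 1.0, 0.0]
force: [-0.2, -0.7, -3.5]
grip_width: 0.414
```

Call:
{"op": "move_arm", "data": {
  "deltas": [
    [0, 2.6, 0, 0, 0, 0],
    [0, 2.6, 0, 0, 0, 0],
    [0, 2.6, 0, 0, 0, 0],
    [0, 2.6, 0, 0, 0, 0],
    [0, 2.6, 0, 0, 0, 0],
    [0, 2.4, 0, 0, 0, 0],
    [0, 1.7, 0, 0, 0, 0],
    [0, 0.9, 0, 0, 0, 0],
    [0, 0.5, 0, 0, 0, 0],
    [0, 0, 0, 0, 0, 0]
  ]
}}

```text
time_s: 23.5
eef_pos: [549.8, 285.0, 116.9]
ee_rot: [-0.0, -0.0, 1.0, -0.0]
force: [0.3, -0.2, -2.8]
grip_width: 0.416
```

Call:
{"op": "move_arm", "data": {
  "deltas": [
    [0, 0, 0.6, 0, 0, 0],
    [0, 0, 1.2, 0, 0, 0],
    [0, 0, 1.5, 0, 0, 0],
    [0, 0, 1.5, 0, 0, 0],
    [0, 0, 1.2, 0, 0, 0],
    [0, 0, 0.8, 0, 0, 0],
    [0, 0, 0.4, 0, 0, 0],
    [0, 0, 0, 0, 0, 0],
    [0, 0, 0, 0, 0, 0],
    [0, 0, 0, 0, 0, 0]
  ]
}}

```text
time_s: 24.5
eef_pos: [550.3, 285.1, 45.9]
ee_rot: [0.001, -0.0, 1.0, 0.0]
force: [-0.9, -0.5, -1.7]
grip_width: 0.414
```

Run:
```python
from h import *
im=eyes.capture('side');cv2.imwrite('pics/s6.png',cv2.resize(im[60:260,140:380],None,fx=3,fy=3))
s=ctrl.sense();print(s['eef_pos'],s['force'],s['grip_width']*85.4)
```

```text
[550.22 285.12  45.87] [-0.93 -0.31 -3.45] 35.56111680200762
```

View pics/s6.png

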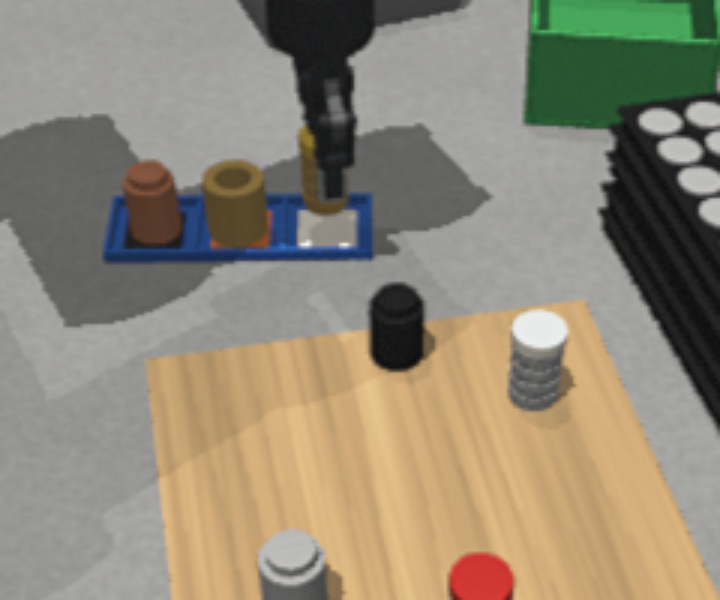

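The yellow tube hangs right over the white pocket. I'll lower 25 mm and release.

Call:
{"op": "move_arm", "data": {
  "deltas": [
    [0, 0, 0.5, 0, 0, 0],
    [0, 0, 0.6, 0, 0, 0],
    [0, 0, 0.6, 0, 0, 0],
    [0, 0, 0.4, 0, 0, 0],
    [0, 0, 0.3, 0, 0, 0],
    [0, 0, 0.1, 0, 0, 0],
    [0, 0, 0, 0, 0, 0],
    [0, 0, 0, 0, 0, 0],
    [0, 0, 0, 0, 0, 0],
    [0, 0, 0, 0, 0, 0]
  ]
}}

```text
time_s: 25.55
eef_pos: [550.0, 285.1, 20.6]
ee_rot: [0.0, -0.0, 1.0, 0.0]
force: [-2.0, -0.8, 4.2]
grip_width: 0.415
```

Call:
{"op": "move_arm", "data": {
  "deltas": [
    [0, 0, 0, 0, 0, 0],
    [0, 0, 0, 0, 0, 0],
    [0, 0, 0, 0, 0, 0],
    [0, 0, 0, 0, 0, 0],
    [0, 0, 0, 0, 0, 0],
    [0, 0, -0.5, 0, 0, 0],
    [0, 0, -1.5, 0, 0, 0],
    [0, 0, -2.5, 0, 0, 0],
    [0, 0, -3.0, 0, 0, 0],
    [0, 0, -2.5, 0, 0, 0]
  ],
  "grip": 8.5
}}

```text
time_s: 26.55
eef_pos: [550.3, 285.1, 123.3]
ee_rot: [0.001, -0.0, 1.0, 0.0]
force: [-0.1, 0.1, 0.1]
grip_width: 0.996
```

Run:
```python
from h import *
im=eyes.capture('side');cv2.imwrite('pics/s7.png',cv2.resize(im[60:260,140:380],None,fx=3,fy=3))
s=ctrl.sense();print(s['eef_pos'],s['force'],s['grip_width']*85.4)
```

```text
[551.93 285.7  127.6 ] [0.91 0.67 4.  ] 85.06445559100449
```

View pics/s7.png

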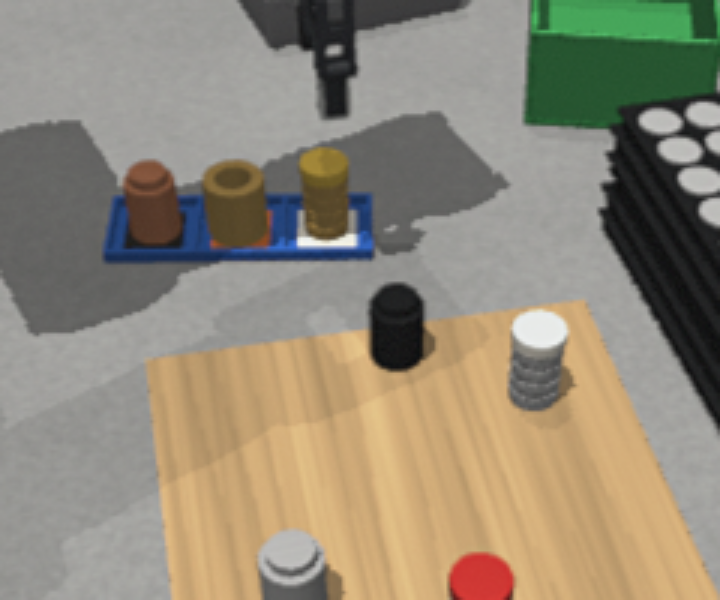

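The blue kit is complete, with the yellow tube in the white pocket at crop (324,195). Next is the steel die, the grey stepped cylinder at side pixel (237,252).

Call:
{"op": "move_arm", "data": {
  "deltas": [
    [0.3, -1.5, 0, 0, 0, 0],
    [0.7, -3.0, 0, 0, 0, 0],
    [0.9, -4.0, 0, 0, 0, 0],
    [0.9, -4.0, 0, 0, 0, 0],
    [0.9, -4.0, 0, 0, 0, 0],
    [0.9, -4.0, 0, 0, 0, 0],
    [0.9, -4.0, 0, 0, 0, 0],
    [0.9, -4.0, 0, 0, 0, 0],
    [0.8, -3.5, 0, 0, 0, 0],
    [0.4, -2.0, 0, 0, 0, 0]
  ]
}}

```text
time_s: 27.6
eef_pos: [473.7, -57.3, 121.4]
ee_rot: [0.001, 0.001, 1.0, -0.0]
force: [0.6, -0.1, 0.4]
grip_width: 0.997
```

Call:
{"op": "move_arm", "data": {
  "deltas": [
    [0.2, -1.0, 0, 0, 0, 0],
    [0.1, -0.5, 0, 0, 0, 0],
    [0, 0, 1.0, 0, 0, 0],
    [0, 0, 1.8, 0, 0, 0],
    [0, 0, 2.0, 0, 0, 0],
    [0, 0, 2.0, 0, 0, 0],
    [0, 0, 1.8, 0, 0, 0],
    [0, 0, 1.1, 0, 0, 0],
    [0, 0, 0.6, 0, 0, 0],
    [0, 0, 0, 0, 0, 0]
  ]
}}

```text
time_s: 28.6
eef_pos: [470.9, -69.6, 16.8]
ee_rot: [-0.0, -0.0, 1.0, 0.0]
force: [0.2, 0.0, -0.5]
grip_width: 0.996
```

Call:
{"op": "move_arm", "data": {
  "deltas": [
    [0, 0, 0, 0, 0, 0],
    [0, 0, 0, 0, 0, 0],
    [0, 0, 0, 0, 0, 0],
    [0, 0, 0, 0, 0, 0],
    [0, 0, 0, 0, 0, 0],
    [0, 0, 0, 0, 0, 0],
    [0, 0, 0, 0, 0, 0],
    [0, 0, 0, 0, 0, 0],
    [0, 0, 0, 0, 0, 0],
    [0, 0, 0, 0, 0, 0]
  ],
  "grip": 2.5
}}

```text
time_s: 29.6
eef_pos: [471.4, -70.2, 18.1]
ee_rot: [0.0, -0.0, 1.0, -0.0]
force: [-0.8, 2.2, 7.6]
grip_width: 0.447
```

Call:
{"op": "move_arm", "data": {
  "deltas": [
    [0, 0, -1.0, 0, 0, 0],
    [0, 0, -2.0, 0, 0, 0],
    [0, 0, -2.5, 0, 0, 0],
    [0, 0, -2.5, 0, 0, 0],
    [0, 0, -2.0, 0, 0, 0],
    [-0.2, -0.8, 0, 0, 0, 0],
    [-0.5, -1.6, 0, 0, 0, 0],
    [-0.7, -2.2, 0, 0, 0, 0],
    [-0.7, -2.4, 0, 0, 0, 0],
    [-0.7, -2.4, 0, 0, 0, 0]
  ]
}}

```text
time_s: 30.6
eef_pos: [498.7, -165.9, 115.6]
ee_rot: [-0.001, 0.0, 1.0, 0.001]
force: [0.1, 0.5, -4.9]
grip_width: 0.451
```

Call:
{"op": "move_arm", "data": {
  "deltas": [
    [-0.7, -2.4, 0, 0, 0, 0],
    [-0.7, -2.4, 0, 0, 0, 0],
    [-0.7, -2.4, 0, 0, 0, 0],
    [-0.7, -2.4, 0, 0, 0, 0],
    [-0.6, -2.0, 0, 0, 0, 0],
    [-0.4, -1.4, 0, 0, 0, 0],
    [-0.2, -0.8, 0, 0, 0, 0],
    [-0.1, -0.5, 0, 0, 0, 0],
    [0, 0, 0, 0, 0, 0],
    [0, 0, 0, 0, 0, 0]
  ]
}}

```text
time_s: 31.6
eef_pos: [539.9, -306.6, 116.9]
ee_rot: [-0.0, -0.0, 1.0, 0.0]
force: [-0.1, -0.1, -4.5]
grip_width: 0.452
```

Call:
{"op": "move_arm", "data": {
  "deltas": [
    [0, 0, 0.6, 0, 0, 0],
    [0, 0, 1.2, 0, 0, 0],
    [0, 0, 1.5, 0, 0, 0],
    [0, 0, 1.5, 0, 0, 0],
    [0, 0, 1.2, 0, 0, 0],
    [0, 0, 0.8, 0, 0, 0],
    [0, 0, 0.4, 0, 0, 0],
    [0, 0, 0, 0, 0, 0],
    [0, 0, 0, 0, 0, 0],
    [0, 0, 0, 0, 0, 0]
  ]
}}

```text
time_s: 32.6
eef_pos: [540.4, -307.2, 45.9]
ee_rot: [0.0, -0.0, 1.0, -0.0]
force: [0.8, 0.2, -3.8]
grip_width: 0.455
```

Run:
```python
from h import *
im=eyes.capture('side');cv2.imwrite('pics/s8.png',cv2.resize(im[220:420,160:430],None,fx=2.9,fy=2.9))
im=eyes.capture('scene');cv2.imwrite('pics/c8.png',cv2.resize(im[170:350,90:330],None,fx=3,fy=3))
s=ctrl.sense();print(s['eef_pos'],s['force'],s['grip_width']*85.4)
```

```text
[ 540.31 -307.16   45.78] [-0.31  0.15 -3.32] 38.35746187522545
```

View pics/s8.png

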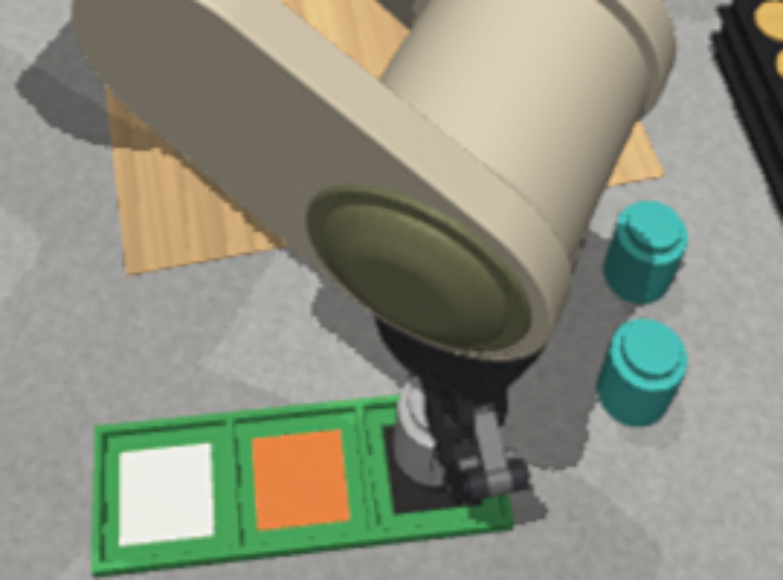

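View pics/c8.png

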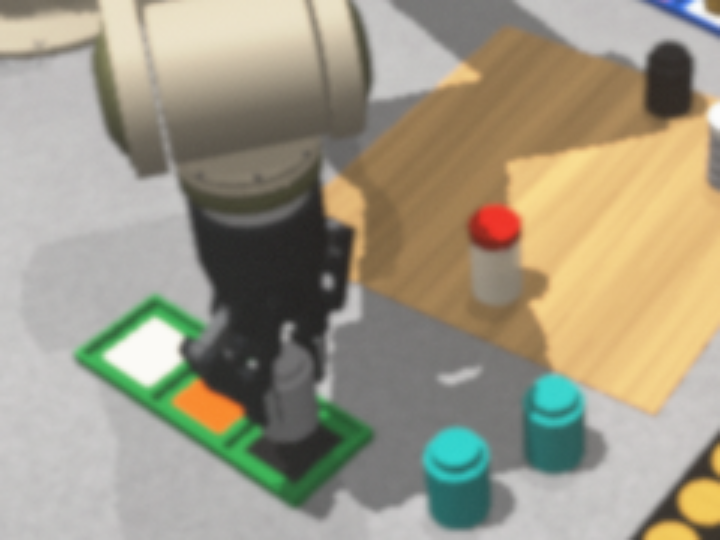

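Both views show the steel die over the black-patch pocket, and the red tube still standing. I'll lower and release.

Call:
{"op": "move_arm", "data": {
  "deltas": [
    [0, 0, 0.5, 0, 0, 0],
    [0, 0, 0.6, 0, 0, 0],
    [0, 0, 0.6, 0, 0, 0],
    [0, 0, 0.4, 0, 0, 0],
    [0, 0, 0.2, 0, 0, 0],
    [0, 0, 0.1, 0, 0, 0],
    [0, 0, 0, 0, 0, 0],
    [0, 0, 0, 0, 0, 0],
    [0, 0, 0, 0, 0, 0],
    [0, 0, 0, 0, 0, 0]
  ]
}}

```text
time_s: 33.7
eef_pos: [540.2, -307.0, 21.4]
ee_rot: [0.0, -0.0, 1.0, -0.0]
force: [-0.0, 0.3, -4.8]
grip_width: 0.454
```

Call:
{"op": "move_arm", "data": {
  "deltas": [
    [0, 0, 0, 0, 0, 0],
    [0, 0, 0, 0, 0, 0],
    [0, 0, 0, 0, 0, 0],
    [0, 0, 0, 0, 0, 0],
    [0, 0, 0, 0, 0, 0],
    [0, 0, -0.5, 0, 0, 0],
    [0, 0, -1.5, 0, 0, 0],
    [0, 0, -2.5, 0, 0, 0],
    [0, 0, -3.0, 0, 0, 0],
    [0, 0, -2.5, 0, 0, 0]
  ],
  "grip": 8.5
}}

```text
time_s: 34.7
eef_pos: [540.4, -307.2, 124.3]
ee_rot: [0.001, -0.0, 1.0, -0.001]
force: [0.3, 0.0, 0.2]
grip_width: 0.993
```

Run:
```python
from h import *
im=eyes.capture('side');cv2.imwrite('pics/s9.png',cv2.resize(im[220:420,160:430],None,fx=2.9,fy=2.9))
s=ctrl.sense();print(s['eef_pos'],s['force'],s['grip_width']*85.4)
```

```text
[ 541.76 -308.26  128.61] [ 0.89 -1.86  5.08] 85.34664081285383
```

View pics/s9.png

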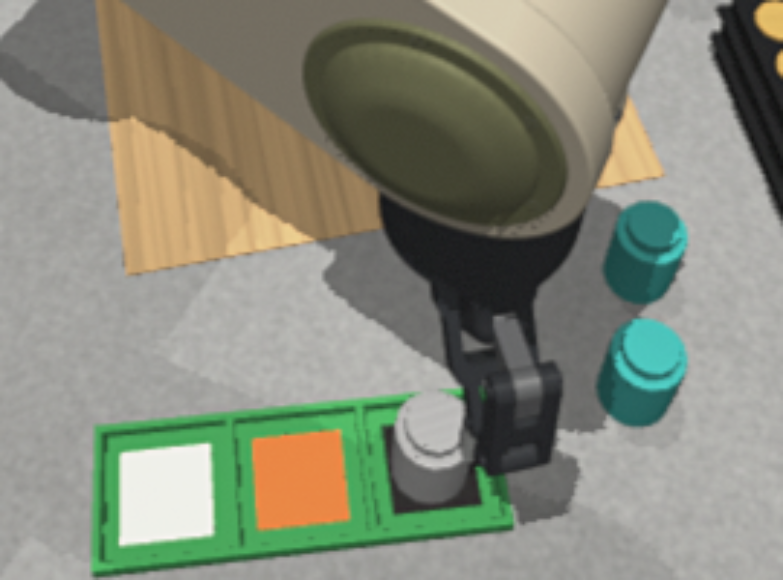

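The steel die stands in its pocket at crop (432,450). Before reaching for the white tube I'll check its clearance to the black coin-tray stack.

Run:
```python
from h import *
s,c=P['side'],P['scene']
print('corner bottoms z0',plane(s,(397,209),0),plane(s,(341,133),0),plane(c,(367,271),0))
print('top near-corner tri',tri([(s,(405,174)),(c,(369,240))]),tri([(s,(343,97)),(c,(411,173))]))
```

```text
corner bottoms z0 [808.89  -6.36   0.  ] [772.74 255.56   0.  ] [783.9   -8.55   0.  ]
top near-corner tri [788.39 -30.16 114.5 ] [770.02 267.01  90.8 ]
```

The stack begins at x of about 775, well clear of the gripper at 661. The white-capped, silvery-filled tube at side (319,180) is the one.

Call:
{"op": "move_arm", "data": {
  "deltas": [
    [-0.5, 1.5, 0, 0, 0, 0],
    [-0.9, 3.0, 0, 0, 0, 0],
    [-1.3, 4.1, 0, 0, 0, 0],
    [-1.3, 4.1, 0, 0, 0, 0],
    [-1.3, 4.1, 0, 0, 0, 0],
    [-1.3, 4.1, 0, 0, 0, 0],
    [-1.3, 4.1, 0, 0, 0, 0],
    [-1.3, 4.1, 0, 0, 0, 0],
    [-1.3, 4.1, 0, 0, 0, 0],
    [-0.9, 3.0, 0, 0, 0, 0]
  ]
}}

```text
time_s: 35.75
eef_pos: [653.6, 58.9, 120.6]
ee_rot: [-0.001, -0.001, 1.0, 0.0]
force: [0.1, 0.6, 0.1]
grip_width: 0.994
```

Call:
{"op": "move_arm", "data": {
  "deltas": [
    [-0.4, 1.4, 0, 0, 0, 0],
    [-0.2, 0.6, 0, 0, 0, 0],
    [0, 0, 0, 0, 0, 0],
    [0, 0, 1.0, 0, 0, 0],
    [0, 0, 1.0, 0, 0, 0],
    [0, 0, 1.0, 0, 0, 0],
    [0, 0, 0.5, 0, 0, 0],
    [0, 0, 0, 0, 0, 0],
    [0, 0, 0, 0, 0, 0],
    [0, 0, 0, 0, 0, 0]
  ]
}}

```text
time_s: 36.75
eef_pos: [660.3, 75.0, 86.8]
ee_rot: [0.0, -0.0, 1.0, -0.0]
force: [-0.1, 0.7, 0.2]
grip_width: 0.996
```

Aligned at (660.3, 75.0). I'll go down 69 mm and grip.

Call:
{"op": "move_arm", "data": {
  "deltas": [
    [0, 0, 0.6, 0, 0, 0],
    [0, 0, 1.2, 0, 0, 0],
    [0, 0, 1.5, 0, 0, 0],
    [0, 0, 1.5, 0, 0, 0],
    [0, 0, 1.2, 0, 0, 0],
    [0, 0, 0.6, 0, 0, 0],
    [0, 0, 0.3, 0, 0, 0],
    [0, 0, 0, 0, 0, 0],
    [0, 0, 0, 0, 0, 0],
    [0, 0, 0, 0, 0, 0]
  ]
}}

```text
time_s: 37.75
eef_pos: [660.3, 75.0, 17.9]
ee_rot: [0.001, -0.0, 1.0, -0.0]
force: [0.7, 0.3, -0.3]
grip_width: 0.995
```

Call:
{"op": "move_arm", "data": {
  "deltas": [
    [0, 0, 0, 0, 0, 0],
    [0, 0, 0, 0, 0, 0],
    [0, 0, 0, 0, 0, 0],
    [0, 0, 0, 0, 0, 0],
    [0, 0, 0, 0, 0, 0],
    [0, 0, 0, 0, 0, 0],
    [0, 0, 0, 0, 0, 0],
    [0, 0, 0, 0, 0, 0],
    [0, 0, 0, 0, 0, 0],
    [0, 0, 0, 0, 0, 0]
  ],
  "grip": 2.5
}}

```text
time_s: 38.75
eef_pos: [660.1, 75.2, 17.5]
ee_rot: [0.0, -0.0, 1.0, 0.0]
force: [-0.7, 2.6, 4.6]
grip_width: 0.412
```

Call:
{"op": "move_arm", "data": {
  "deltas": [
    [0, 0, -1.0, 0, 0, 0],
    [0, 0, -2.0, 0, 0, 0],
    [0, 0, -2.5, 0, 0, 0],
    [0, 0, -2.5, 0, 0, 0],
    [0, 0, -2.0, 0, 0, 0],
    [0.6, -0.8, 0, 0, 0, 0],
    [1.1, -1.6, 0, 0, 0, 0],
    [1.7, -2.4, 0, 0, 0, 0],
    [1.7, -2.5, 0, 0, 0, 0],
    [1.7, -2.5, 0, 0, 0, 0]
  ]
}}

```text
time_s: 39.75
eef_pos: [590.0, -24.3, 115.7]
ee_rot: [-0.001, -0.0, 1.0, 0.0]
force: [0.2, -0.7, -2.3]
grip_width: 0.415
```

Call:
{"op": "move_arm", "data": {
  "deltas": [
    [1.8, -2.6, 0, 0, 0, 0],
    [1.8, -2.6, 0, 0, 0, 0],
    [1.8, -2.6, 0, 0, 0, 0],
    [1.8, -2.6, 0, 0, 0, 0],
    [1.8, -2.6, 0, 0, 0, 0],
    [1.8, -2.6, 0, 0, 0, 0],
    [1.8, -2.6, 0, 0, 0, 0],
    [1.8, -2.6, 0, 0, 0, 0],
    [1.8, -2.5, 0, 0, 0, 0],
    [1.3, -1.8, 0, 0, 0, 0]
  ]
}}

```text
time_s: 40.75
eef_pos: [414.8, -275.0, 116.1]
ee_rot: [-0.001, 0.001, 1.0, 0.001]
force: [0.2, -0.1, -2.9]
grip_width: 0.414
```

Call:
{"op": "move_arm", "data": {
  "deltas": [
    [0.9, -1.2, 0, 0, 0, 0],
    [0.4, -0.6, 0, 0, 0, 0],
    [0, 0, 0, 0, 0, 0],
    [0, 0, 1.0, 0, 0, 0],
    [0, 0, 1.5, 0, 0, 0],
    [0, 0, 1.5, 0, 0, 0],
    [0, 0, 1.0, 0, 0, 0],
    [0, 0, 0.5, 0, 0, 0],
    [0, 0, 0, 0, 0, 0],
    [0, 0, 0, 0, 0, 0]
  ]
}}

```text
time_s: 41.75
eef_pos: [404.4, -292.1, 62.6]
ee_rot: [0.0, -0.0, 1.0, -0.0]
force: [-0.4, -0.3, -1.4]
grip_width: 0.417
```

Run:
```python
from h import *
im=eyes.capture('side');cv2.imwrite('pics/s10.png',cv2.resize(im[220:420,160:430],None,fx=2.9,fy=2.9))
s=ctrl.sense();print(s['eef_pos'],s['force'],s['grip_width']*85.4)
```

```text
[ 404.39 -292.22   62.77] [-0.44 -0.05 -2.61] 35.46657523020454
```

View pics/s10.png

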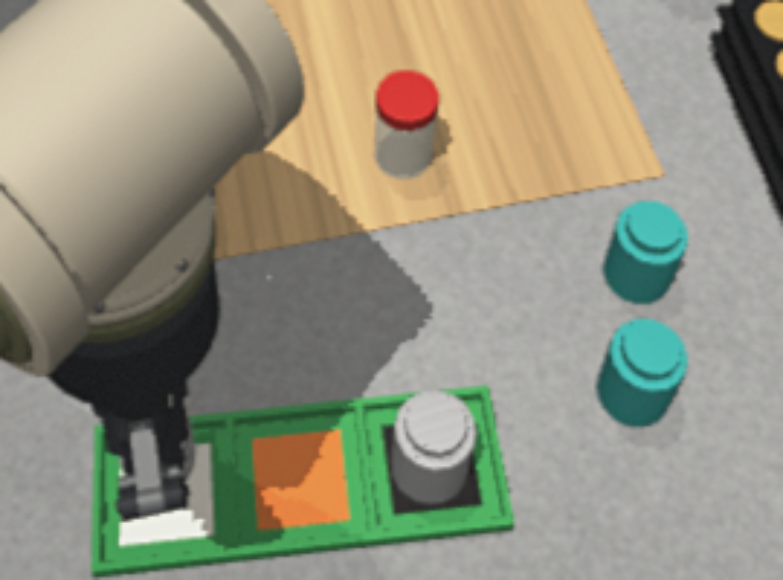

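The white tube is held over the white pocket. I'll lower 42 mm and release.

Call:
{"op": "move_arm", "data": {
  "deltas": [
    [0, 0, 0.5, 0, 0, 0],
    [0, 0, 0.8, 0, 0, 0],
    [0, 0, 0.9, 0, 0, 0],
    [0, 0, 0.8, 0, 0, 0],
    [0, 0, 0.6, 0, 0, 0],
    [0, 0, 0.4, 0, 0, 0],
    [0, 0, 0.2, 0, 0, 0],
    [0, 0, 0, 0, 0, 0],
    [0, 0, 0, 0, 0, 0],
    [0, 0, 0, 0, 0, 0]
  ]
}}

```text
time_s: 42.8
eef_pos: [404.2, -292.1, 20.5]
ee_rot: [0.0, -0.0, 1.0, -0.0]
force: [0.1, 0.5, 0.9]
grip_width: 0.416
```

Call:
{"op": "move_arm", "data": {
  "deltas": [
    [0, 0, 0, 0, 0, 0],
    [0, 0, 0, 0, 0, 0],
    [0, 0, 0, 0, 0, 0],
    [0, 0, 0, 0, 0, 0],
    [0, 0, 0, 0, 0, 0],
    [0, 0, -0.5, 0, 0, 0],
    [0, 0, -1.5, 0, 0, 0],
    [0, 0, -2.5, 0, 0, 0],
    [0, 0, -3.0, 0, 0, 0],
    [0, 0, -2.5, 0, 0, 0]
  ],
  "grip": 8.5
}}

```text
time_s: 43.8
eef_pos: [404.2, -292.1, 122.1]
ee_rot: [0.0, -0.0, 1.0, -0.0]
force: [-0.2, 0.8, 0.6]
grip_width: 0.994
```

Call:
{"op": "move_arm", "data": {
  "deltas": [
    [0, 0, -1.0, 0, 0, 0],
    [0, 1.0, -2.0, 0, 0, 0],
    [0, 2.0, -2.0, 0, 0, 0],
    [0, 2.5, -2.0, 0, 0, 0],
    [0, 2.5, -1.0, 0, 0, 0],
    [0, 2.5, 0, 0, 0, 0],
    [0, 2.0, 0, 0, 0, 0],
    [0, 1.0, 0, 0, 0, 0],
    [0, 0, 0, 0, 0, 0],
    [0, 0, 0, 0, 0, 0]
  ]
}}

```text
time_s: 44.8
eef_pos: [404.1, -157.6, 200.1]
ee_rot: [-0.0, -0.0, 1.0, -0.0]
force: [0.5, -1.1, 0.2]
grip_width: 0.996
```

Run:
```python
from h import *
im=eyes.capture('side');cv2.imwrite('pics/s11.png',cv2.resize(im,None,fx=1.4,fy=1.4,interpolation=cv2.INTER_CUBIC))
im=eyes.capture('scene');cv2.imwrite('pics/c11.png',cv2.resize(im[130:350,100:380],None,fx=2.7,fy=2.7,interpolation=cv2.INTER_CUBIC))
s=ctrl.sense();print(s['eef_pos'],s['force'],s['grip_width']*85.4)
```

```text
[ 404.09 -157.8   200.11] [ 0.22  0.22 -0.3 ] 85.03260407955815
```

View pics/s11.png

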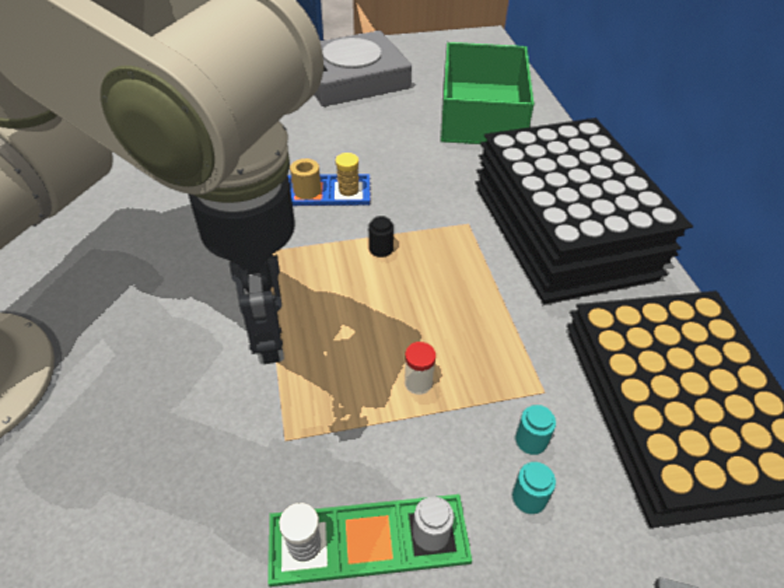

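View pics/c11.png

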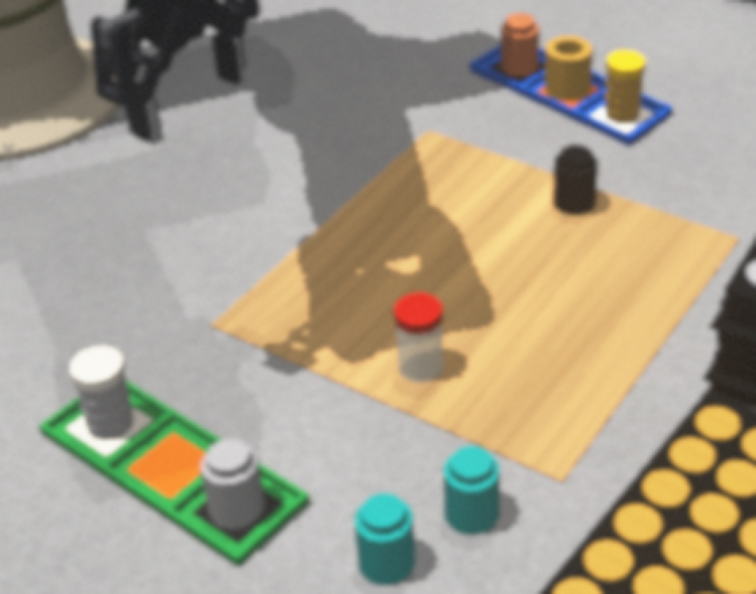

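All five parts stand upright in their pockets. In the scene crop they are at copper (519,45), bushing (568,68), yellow (625,85), white (102,390) and steel (233,485). The black die (575,180), the red tube (419,335) and both turquoise dies haven't moved. I'll hand in.

Run:
```python
from rig import order
print(order.finish_job())
```

```text
the job is handed in; nothing more can be done
None
```

Both press kits are made up and handed in after about 45 s of the 128 s allowed.

- **Blue tray:** I placed the copper die in the black-patch pocket, the bushing in the orange one and the yellow-capped tube in the white one.
- **Green tray:** I then placed the steel die in the black-patch pocket and the white-capped tube in the white one.

**Last checks:** the side and scene pictures show all five parts upright in their pockets and let go; the arm hid the copper die in the side view, so it was seen only in the scene view. The black die, the red-capped tube and both turquoise dies stand where they were. The gripper was open and clear at 200 mm up. The wrist-force readings I took stayed under about 10 N.

**One disagreement:** early wrist-camera positions differed from the two fixed cameras by about 1.5 to 3 mm. I used the fixed-camera positions and the jaws centred each part, so no grasp or placing was affected.

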